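Seat a roller shaft in a dough sheeter's loading trough

TASK

Lift the plain steel roller shaft off its wooden rest, lay it in the open V-shaped trough, and push it gently along the groove into the white housing until its end rests against the stop inside. The stop is only lightly clamped, so feel for it and do not shove it off its setting. Let go, and leave everything else on the bench where it is.

Things in the scene. Friction and masses are not known exactly. Their poses are not given: they have to be found in the camera images.
- shaft_mid (a point): the centre of the loose roller shaft: a plain solid steel cylinder 30 mm in diameter and 130 mm long, both ends alike, 0.4 to 0.75 kg. x runs along the shaft. At the start it lies level across the two saddles of the wooden rest, its centre 51 mm above the table. Sliding it along the bare steel groove takes about 2 to 7 N, differing each time.
- rest: the fixed wooden rest: foot 120 x 50 x 12 mm and two V saddles, 12 mm wide, at 47 mm either side of its middle, tops 44 mm above the table; x runs along the shaft lying on it. Between the saddles, 80 mm of the shaft is free to be gripped from above. Origin: centre of its underside.
- trough: fixed loading trough of a dough sheeter. Origin on the table under the groove's centre line; x runs along the groove towards the white housing, z up. Foot plate 90 mm wide, 12 high, x = -140 to 180 mm. Open V of bare steel from x = -130 mm to the mouth at x = 50 mm: sides at 40 degrees, bottom 45 and rims 55.5 mm above the table, 29 mm wide over the rims; the shaft's centre lies at 64.6 mm in it.
- mouth (a point): centre of the white housing's mouth, where the groove enters it, at the height of a seated shaft's centre; mouth 50 mm wide, roof underside at 104 mm. The end stop inside, a steel face square to the groove, stands 40 to 80 mm beyond this point, set differently each time and not measured. It is clamped by friction only and slips when pushed with more than about 16 N.
- roof (a point): centre of the top of the white housing's roof, 110 mm above the table; outside 120 mm long (along the groove), 70 mm wide. A black knob of 22 mm diameter, top 137 mm above the table, shows above it through a slot: it is fixed to the stop, its axis 7 mm beyond the stop's face; leave it alone.
- bush: bystander: upright steel bush, 48 mm across, 35 mm high; origin at the centre of its underside
- weight: bystander: brass scale weight, 38 mm across, 53 mm high; origin at the centre of its underside
- tin: bystander: black bread tin, 100 x 200 x 70 mm high; origin at the centre of its underside
- scraper: bystander: dough scraper lying flat, steel blade 100 x 110 mm, with a round wooden handle, 25 mm high; origin under the handle
- brush: bystander: flour brush lying flat; origin under its middle
- jar: bystander: glass jar with a steel cap, 70 mm across, 100 mm high; origin at the centre of its underside
- bowl: bystander: steel bowl, 140 mm across, 60 mm high; origin at the centre of its underside
Not all that is in view belongs to the job. What is meant by the part that bears shaft_mid is not blue or red, and is the larger of those in its own colour.

How it is judged:
By the outcome, as a careful person would: the job done as asked, in the order asked, and still so for the second after the job is handed in, with the robot touching nothing.
It also fails if it takes over 54 s, if anything falls off the work surface, if the arm or the gripper's body presses on something with over 40 N, if the wrist force passes 120 N, or if a joint passes its speed limit or range.

ROBOT

A 6-joint arm with a two-finger parallel gripper is mounted at the origin on the work surface. World frame = base frame: x ahead of the robot, y to its left, z up, the work surface at z = 0. Lengths are in m, angles in rad, forces in N, time in s.
With the tool pointing down it reaches from about 0.35 to 0.775 m from the base axis. Payload 7.3 kg.
Tool frame: the origin (TCP) lies at the centre of the arm's flange, where the gripper is bolted on; the fingertips stand 178 mm ahead of it and the grasp point (between the pads) lies robot.pinch_z ahead of it (robot.pinch_z is the distance from the TCP to the grasp point, in m); x points along the fingers, z is the direction in which the jaws open and shut, and the axes are right-handed (so a half turn about x gives the same grasp; the last joint's range is limited). The gripper opens to 92 mm and grips with 3 to 60 N. Pads are 19 mm wide; open, the fingers measure 130 mm over their backs; the gripper's body (75 mm by 190 mm) begins 47 mm behind the grasp point.
Start: joints at [0.972, 0.342, 1.524, -0, 1.275, -0.146], TCP at [0.23, 0.472, 0.405] pointing down, gripper open.
Joint ranges: [-2.53, 2.53], [-0.77, 2.02], [0.04, 2.7], [-1, 4.14], [0.28, 2.66], [-3.11, 3.11]. Speed limits (rad/s): [2.57, 2.57, 3.14, 3.14, 3.14, 3.14].

INTERFACE

Orientations are given as [roll, pitch, yaw] about the fixed x, y, z axes, in that order (R = Rz(yaw) Ry(pitch) Rx(roll)).
In Python, from cell import robot gives the robot as it stands.
- The arm moves only by the shell command python3 -m jog 'ROWS' [FORCE]. ROWS is JSON, a list of rows, each an object of numbers: "fingers": the closure, from 0 (fully open) to 1 (shut); "x", "y", "z": the shift along the tool's x, y, z in cm; "spin": the turn about the tool's x in degrees. A call has 1 to 5 rows; each row is the pose to reach, as a shift and turn from the pose commanded when the call began, along the tool's axes at that moment; what a row does not reach only later rows make up. A row lasts 1/8 s, in which the tool goes at most 62.5 mm and 10.7 degrees, less where a joint would pass 70% of its speed; a pose out of reach is approached as far as the arm can. A call with a gripper value outside its range is refused whole. The fingers move at their own pace and stop on an object; FORCE is the grip in N (left out, the last holds). Time passes only in rows, so rows that repeat a pose let the fingers close. It gives the time, the measured TCP pose, the force and the opening at its end, in the units of the state.
- robot.observe(): the state, without advancing time (a new reading comes with each control period).
- robot.read_camera(name): name is "scene" or "top"; returns a dict with "color" (420x560x3 uint8, red, green, blue), "mtx" (3x3 intrinsics, pixels), "view" (4x4, takes a point from world to camera coordinates). Camera axes: x right, y down, z forward; pixel columns grow to the right and rows downward; lengths in m; the calibration is good to about 2 mm. A picture is of the moment at which its call begins. There is no depth.
- robot.hand_in(): hands the job in, once; it reports no verdict.
Trained networks look in a picture, given as the dict that the camera call returned (one of the last four; its "shot" number tells which), for a name from the list of things; names that differ only in an ending like _2 or _b are one class to them, and where a whole thing is asked for, a point or a joint stands for the part that bears it (a point fixed in the world has none). Each returns a list of dicts, best first, with "conf" (0 to 1); they miss things now and then, are a little off and sometimes report something else, mostly with a low value. They report only what shows in the picture. A call takes as long as a camera call. They do not tell look-alikes from the thing itself.
- robot.look_for(target, picture): "xy" ([column, row] in pixels, amid what is visible of it).
The state is a dict: "time": time; "qpos": joint angles; "qvel": joint speeds; "joint_efforts": joint torques, N m; "tool_pos": TCP position; "tool_rot": TCP orientation; "contact_force": force on the tool from outside, world axes, zero at the start; "torque": the same for the moment, N m; "opening": finger opening in m.
Only numpy, scipy, OpenCV 4.12 (cv2) and the standard library are available. Lean on these libraries where they do the work, as an engineer would, in place of code of your own. Each camera call takes 0.05 s, during which the arm holds its last target. There are 200 camera calls.

## Working session

There is one attempt and no reset: what is moved stays moved. The work goes in short steps, Python scripts to look and compute and a shell command to move; the robot and the scene stay as the last step left them, time stands still between calls to the robot, and variables do not carry over. Pictures are saved under pics/ and viewed, on a budget of 10 in all, crops included, one or two more only if the job needs it, and the job is handed in when it is done.

```bash
ls; mkdir -p pics; cat > h.py <<'E'
import numpy as np, cv2
from cell import robot
def shot(cam,name=None):
    p=robot.read_camera(cam)
    if name: cv2.imwrite('pics/'+name,cv2.cvtColor(p['color'],cv2.COLOR_RGB2BGR))
    return p
def px2w(p,uv,z):
    V=p['view'];R=V[:3,:3];t=V[:3,3];c=-R.T@t
    d=R.T@np.linalg.inv(p['mtx'])@np.array([uv[0],uv[1],1.])
    return c+d*(z-c[2])/d[2]
def w2px(p,X):
    V=p['view'];q=p['mtx']@(V[:3,:3]@np.array(X)+V[:3,3]);return q[:2]/q[2]
E
python3 - <<'E'
from h import *
print(robot.pinch_z, robot.observe())
H=dict(shaft_mid=.051,rest=.01,trough=.05,mouth=.0646,roof=.11,bush=.035,weight=.053,tin=.07,scraper=.02,brush=.01,jar=.1,bowl=.06)
for c in('scene','top'):
    p=shot(c,c+'1.png'); V=p['view'];print(c,-V[:3,:3].T@V[:3,3])
    for n,z in H.items():
        print(n,[(np.round(d['xy']).tolist(),round(d['conf'],2),np.round(px2w(p,d['xy'],z)[:2],3).tolist()) for d in robot.look_for(n,p)])
E
```

```text
pics
0.1592 {'time': 0.0, 'qpos': array([ 9.72006375e-01,  3.42729758e-01,  1.52506011e+00,  1.30623363e-05,
        1.27538043e+00, -1.45954893e-01]), 'qvel': array([ 0.00075227, -0.00030613, -0.00160941, -0.00198899, -0.00056908,
        0.0003971 ]), 'joint_efforts': array([ 5.39196208e-04, -4.31237841e+01, -2.44216526e+01,  7.16839987e-02,
        5.60571975e-02, -1.27348708e-04]), 'tool_pos': array([0.22957133, 0.47198614, 0.40402605]), 'tool_rot': array([ 2.98772074,  1.56921864, -2.17750711]), 'contact_force': array([-0.21910931,  0.78944547, -0.32249668]), 'torque': array([-0.02432105,  0.0155706 , -0.02487892]), 'opening': 0.09168118997140016}
scene [ 1.02899393 -0.67916456  0.70103024]
shaft_mid [([307.0, 214.0], 0.86, [0.458, 0.089]), ([270.0, 213.0], 0.7, [0.382, 0.026]), ([282.0, 165.0], 0.62, [0.224, 0.26]), ([220.0, 239.0], 0.57, [0.365, -0.143])]
rest [([306.0, 226.0], 0.8, [0.459, 0.089])]
trough [([309.0, 276.0], 0.81, [0.616, -0.104])]
mouth [([311.0, 276.0], 0.86, [0.627, -0.111]), ([305.0, 225.0], 0.55, [0.499, 0.029]), ([381.0, 192.0], 0.55, [0.564, 0.303])]
roo
[... 561 characters left out ...]
 0.83, [0.182, 0.303]), ([256.0, 218.0], 0.69, [0.46, 0.09]), ([267.0, 264.0], 0.58, [0.336, 0.062])]
rest [([260.0, 226.0], 0.62, [0.439, 0.082])]
trough [([304.0, 165.0], 0.83, [0.601, -0.041])]
mouth [([305.0, 167.0], 0.96, [0.593, -0.043])]
roof [([307.0, 162.0], 0.87, [0.598, -0.046])]
bush [([334.0, 213.0], 0.58, [0.47, -0.119])]
weight [([366.0, 222.0], 0.53, [0.444, -0.203])]
tin [([212.0, 113.0], 0.73, [0.744, 0.202]), ([306.0, 164.0], 0.7, [0.598, -0.047])]
scraper [([399.0, 268.0], 0.92, [0.319, -0.294]), ([306.0, 162.0], 0.59, [0.615, -0.049])]
brush [([149.0, 198.0], 0.83, [0.523, 0.389])]
jar [([411.0, 137.0], 0.86, [0.66, -0.319])]
bowl [([160.0, 265.0], 0.94, [0.341, 0.343])]
```

View pics/top1.png

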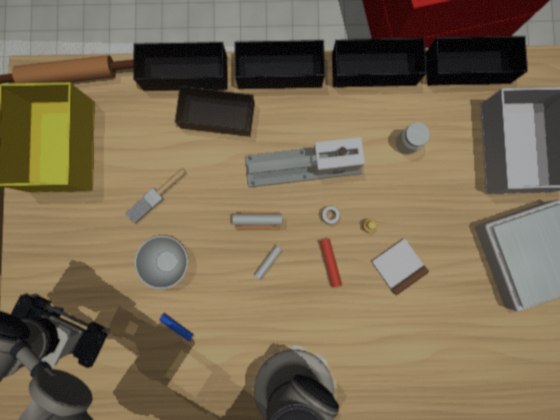

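View pics/scene1.png

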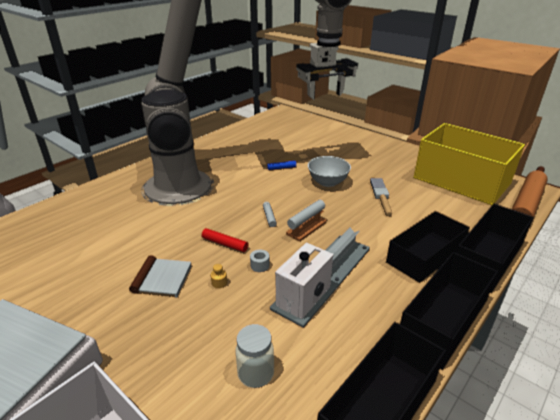

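Pictures 1 and 2: candidates in the top view are grey on the rest (256,218), small grey on the table (267,264), red (331,262) and blue (176,326). The larger grey one on the wooden rest fits. The trough runs from (247,170) to the housing at about (340,153). I'll confirm with one enlarged crop.

```bash
python3 - <<'E'
from h import *
p=shot('top'); c=cv2.cvtColor(p['color'],cv2.COLOR_RGB2BGR)[130:240,225:375]
c=cv2.resize(c,None,fx=5,fy=5,interpolation=cv2.INTER_CUBIC)
for k in range(0,150,25): cv2.putText(c,str(225+k),(k*5,10),0,.4,(0,0,255)); cv2.line(c,(k*5,12),(k*5,18),(0,0,255))
for k in range(10,110,20): cv2.putText(c,str(130+k),(0,k*5),0,.4,(0,0,255)); cv2.line(c,(28,k*5),(34,k*5),(0,0,255))
cv2.imwrite('pics/crop1.png',c)
E
```

```text
(no output)
```

View pics/crop1.png

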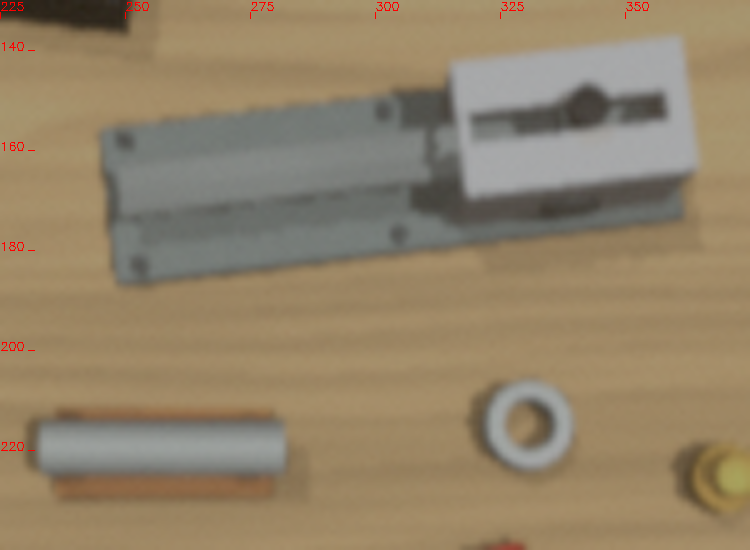

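Picture 3: the large grey cylinder lies on the wooden rest, centre at about (257.4,219.4). The groove runs from about (248,168) to the mouth at (317,157), with the knob at about (342,151).

```bash
cat > m.py <<'E'
from h import *
from scipy.optimize import least_squares
p=shot('top')
f=lambda u,v:(225+u/5-.1*4,130+v/5-.1*4)
sh=[f(*q) for q in[(40,421),(285,421),(285,473),(40,473)]]
S=np.array([px2w(p,q,.051)for q in sh])[:,:2]; print('shaft',S.mean(0).round(4),'len',np.linalg.norm((S[0]+S[3]-S[1]-S[2])/2),'wid',np.linalg.norm((S[0]+S[1]-S[2]-S[3])/2))
d=(S[1]+S[2]-S[0]-S[3]);print('dir deg',np.degrees(np.arctan2(d[1],d[0])))
R=np.array([px2w(p,f(*q),.11) for q in[(450,63),(681,37),(698,170),(467,197)]])[:,:2]
print('roof',R.mean(0),np.linalg.norm(R[1]-R[0]),np.linalg.norm(R[2]-R[1]))
pts=[((102,130),(-.14,.045,.012)),((116,285),(-.14,-.045,.012)),((683,218),(.18,-.045,.012)),
((112,165),(-.13,.0145,.0555)),((118,213),(-.13,-.0145,.0555)),((430,137),(.05,.0145,.0555)),((432,181),(.05,-.0145,.0555))]
roofl=[((450,63),(-.06,.035)),((681,37),(.06,.035)),((698,170),(.06,-.035)),((467,197),(-.06,-.035))]
def T(a,X): c,s=np.cos(a[2]),np.sin(a[2]); return [a[0]+c*X[0]-s*X[1],a[1]+s*X[0]+c*X[1],X[2]]
def r(a):
    o=[w2px(p,T(a,X))-f(*q) for q,X in pts]
    o+=[w2px(p,T(a,(a[3]+X[0],X[1],.11)))-f(*q) for q,X in roofl]
    return np.concatenate(o)
o=least_squares(r,[.58,.02,-1.5,.11],loss='soft_l1');print('trough',o.x.round(4),np.degrees(o.x[2]));print(r(o.x).reshape(-1,2).round(2).tolist())
q=px2w(p,f(587,104),.137);a=o.x;c,s=np.cos(a[2]),np.sin(a[2]);dx=q[:2]-a[:2];print('knob in trough',c*dx[0]+s*dx[1],-s*dx[0]+c*dx[1],'mouth',T(a,(.05,0,0)))
ob=robot.observe();E=ob['tool_rot'];from scipy.spatial.transform import Rotation as Ro
print(ob['tool_pos'],Ro.from_euler('xyz',E).as_matrix().round(3))
E
python3 m.py
```

```text
shaft [0.4569 0.0871] len 0.13065633649387814 wid 0.02777654504463227
dir deg -91.1005209599222
roof [ 0.61883028 -0.12980028] 0.11974486267053223 0.06973994187427882
trough [ 0.6075 -0.0184 -1.4722  0.112 ] -84.35148769382943
[[-1.67, -0.4], [-0.92, 0.34], [-0.05, 0.35], [-0.21, -0.1], [-0.22, 0.9], [2.66, -2.25], [3.6, -0.48], [-0.08, 0.2], [-0.0, 0.02], [0.24, 0.1], [-0.09, 0.14]]
knob in trough 0.11497696049567029 0.00046295395782015164 mouth [np.float64(0.6124295910908002), np.float64(-0.06816410521552896), 0]
[0.22965853 0.47211147 0.40474252] [[ 0.    -0.899  0.437]
 [ 0.     0.437  0.899]
 [-1.     0.     0.   ]]
```

```bash
cat > g.py <<'E'
import sys,numpy as np
from cell import robot
from scipy.spatial.transform import Rotation as Ro
# usage: g.py X Y Ztcp jawangle_deg -> tool shift cm, spin
def go(X,Y,Z,ang):
    ob=robot.observe();R=Ro.from_euler('xyz',ob['tool_rot']).as_matrix()
    d=R.T@(np.array([X,Y,Z])-ob['tool_pos'])
    cur=np.degrees(np.arctan2(R[1,2],R[0,2])); s=-((ang-cur+180)%360-180)
    print('t',ob['time'].__round__(2),'pos',ob['tool_pos'].round(4),'x->',R[:,0].round(3),'jaw',round(cur,2),'shift cm',(d*100).round(2),'spin',round(s,2),'F',ob['contact_force'].round(1),'q',ob['qpos'].round(2),'open',round(ob['opening'],4))
if __name__=='__main__': go(*map(float,sys.argv[1:]))
E
python3 -m jog '[{"y":-37.2,"z":-24.7,"spin":65},{"y":-37.2,"z":-24.7,"spin":65},{"y":-37.2,"z":-24.7,"spin":65},{"y":-37.2,"z":-24.7,"spin":65},{"y":-37.2,"z":-24.7,"spin":65}]'; python3 g.py .4569 .0871 .30 -1.1
```

```text
t 1.4 pos [0.2297 0.4721 0.4047] x-> [ 0.  0. -1.] jaw 64.06 shift cm [ 10.47 -37.28 -24.68] spin 65.16 F [ 0.4 -0.4 -0.2] q [ 0.97  0.34  1.52  0.    1.28 -0.15] open 0.0918$[0]: bad value
```

```bash
python3 -m jog '[{"fingers":0,"x":0,"y":-37.2,"z":-24.7,"spin":65},{"fingers":0,"x":0,"y":-37.2,"z":-24.7,"spin":65},{"fingers":0,"x":0,"y":-37.2,"z":-24.7,"spin":65},{"fingers":0,"x":0,"y":-37.2,"z":-24.7,"spin":65},{"fingers":0,"x":0,"y":-37.2,"z":-24.7,"spin":65}]'; python3 g.py .4569 .0871 .30 -1.1
```

```text
time: 2.02
tool_pos: [0.3888, 0.201, 0.405]
tool_rot: [0.234, 1.57, 0.408]
contact_force: [0.9, 0.3, 0.2]
opening: 0.0917
t 2.02 pos [0.3888 0.201  0.405 ] x-> [ 0.001  0.    -1.   ] jaw 10.0 shift cm [ 10.5  -12.4    4.72] spin 11.1 F [0.9 0.3 0.2] q [0.3  0.18 1.75 0.   1.21 0.13] open 0.0917
```

```bash
python3 -m jog '[{"fingers":0,"x":3,"y":-12.4,"z":4.7,"spin":11.1},{"fingers":0,"x":6,"y":-12.4,"z":4.7,"spin":11.1},{"fingers":0,"x":10.5,"y":-12.4,"z":4.7,"spin":11.1},{"fingers":0,"x":10.5,"y":-12.4,"z":4.7,"spin":11.1},{"fingers":0,"x":10.5,"y":-12.4,"z":4.7,"spin":11.1}]'; python3 - <<'E'
import g; from h import *
g.go(.4569,.0871,.221,-1.1)
p=shot('scene'); c=cv2.cvtColor(p['color'],cv2.COLOR_RGB2BGR)[150:300,220:390]
cv2.imwrite('pics/s2.png',cv2.resize(c,None,fx=4,fy=4,interpolation=cv2.INTER_CUBIC))
for q in [(.4569,.0871,.051),(.4569,.1521,.051),(.4569,.0221,.051)]: print((w2px(p,q)-[220,150])*4)
E
```

```text
time: 2.65
tool_pos: [0.4569, 0.0898, 0.3011]
tool_rot: [0.286, 1.569, 0.273]
contact_force: [0.5, -0.1, 0.4]
opening: 0.0917
t 2.65 pos [0.4569 0.0898 0.3011] x-> [ 0.001  0.    -1.   ] jaw -0.74 shift cm [ 8.01 -0.27 -0.01] spin 0.36 F [ 0.5 -0.1  0.4] q [0.03 0.35 1.83 0.   0.96 0.04] open 0.0917
[343.23901196 254.76294599]
[400.24216663 215.52640181]
[282.0837844  296.85745465]
```

View pics/s2.png

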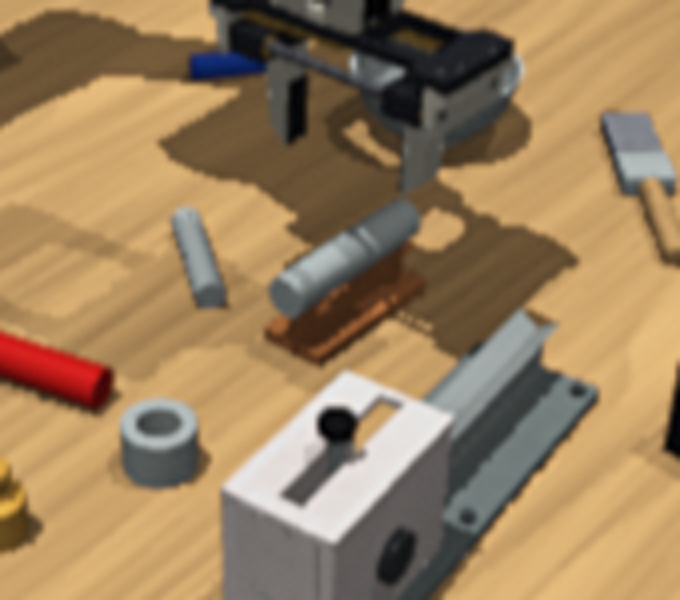

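Picture 4: the shaft is the larger grey one on the wooden rest, centre at about (345,256) in the crop against the projected (343,255). The small grey bar on the table at (198,257) is the decoy. Now I'll descend and grip.

```bash
python3 -m jog '[{"fingers":0,"x":4,"y":-0.2,"z":0,"spin":0.4},{"fingers":0,"x":6.5,"y":-0.2,"z":0,"spin":0.4},{"fingers":0,"x":8,"y":-0.2,"z":0,"spin":0.4},{"fingers":0,"x":8,"y":-0.2,"z":0,"spin":0.4},{"fingers":0.3,"x":8,"y":-0.2,"z":0,"spin":0.4}]' 30;  python3 g.py .4569 .0871 .221 -1.1; python3 -m jog '[{"fingers":0.6,"x":0,"y":0,"z":0,"spin":0},{"fingers":1,"x":0,"y":0,"z":0,"spin":0},{"fingers":1,"x":0,"y":0,"z":0,"spin":0},{"fingers":1,"x":0,"y":0,"z":0,"spin":0},{"fingers":1,"x":0,"y":0,"z":0,"spin":0}]' 30;  python3 g.py .4569 .0871 .221 -1.1
```

```text
time: 3.32
tool_pos: [0.4571, 0.0879, 0.2214]
tool_rot: [0.083, 1.568, 0.064]
contact_force: [-0.1, 0.4, -0.5]
opening: 0.0861
t 3.33 pos [0.4571 0.0879 0.2214] x-> [ 0.003  0.    -1.   ] jaw -1.1 shift cm [ 0.04 -0.08 -0.02] spin 0.0 F [-0.1  0.4 -0.5] q [0.02 0.48 1.91 0.   0.74 0.04] open 0.0861
time: 3.95
tool_pos: [0.4566, 0.0872, 0.2197]
tool_rot: [2.439, 1.571, 2.419]
contact_force: [0.0, -0.6, 0.1]
opening: 0.0365
t 3.95 pos [0.4566 0.0872 0.2197] x-> [-0.  0. -1.] jaw -1.17 shift cm [-0.13 -0.01  0.03] spin -0.07 F [ 0.  -0.6  0.1] q [0.02 0.48 1.91 0.   0.74 0.04] open 0.0365
```

```bash
python3 -m jog '[{"fingers":1,"x":0,"y":0,"z":0,"spin":0},{"fingers":1,"x":0,"y":0,"z":0,"spin":0},{"fingers":1,"x":0,"y":0,"z":0,"spin":0},{"fingers":1,"x":0,"y":0,"z":0,"spin":0}]' 30;  python3 g.py .4569 .0871 .221 -1.1; python3 -m jog '[{"fingers":1,"x":-1,"y":0,"z":0,"spin":0},{"fingers":1,"x":-3,"y":0,"z":0,"spin":0},{"fingers":1,"x":-6,"y":0,"z":0,"spin":0},{"fingers":1,"x":-6,"y":0,"z":0,"spin":0},{"fingers":1,"x":-6,"y":0,"z":0,"spin":0}]' 30; python3 - <<'E'
import g
import numpy as np
a=np.radians(-84.35)
# trough origin .6075,-.0184, shaft centre at x=-.05
g.go(.6075-.05*np.cos(a),-.0184-.05*np.sin(a),.28,5.65)
E
```

```text
time: 4.45
tool_pos: [0.4576, 0.0872, 0.2201]
tool_rot: [0.051, 1.567, 0.031]
contact_force: [6.2, 0.1, -1.3]
opening: 0.0294
t 4.45 pos [0.4576 0.0872 0.2201] x-> [ 0.003  0.    -1.   ] jaw -1.16 shift cm [-0.09 -0.01 -0.07] spin -0.06 F [ 6.2  0.1 -1.3] q [0.02 0.48 1.91 0.   0.74 0.04] open 0.0294
time: 5.08
tool_pos: [0.4559, 0.0872, 0.2787]
tool_rot: [-3.122, 1.568, 3.141]
contact_force: [-0.1, -1.0, -4.4]
opening: 0.0295
t 5.08 pos [0.4559 0.0872 0.2787] x-> [-0.002  0.    -1.   ] jaw -1.16 shift cm [-0.16 -5.29 14.78] spin -6.81 F [-0.1 -1.  -4.4] q [0.02 0.39 1.86 0.   0.9  0.04] open 0.0295
```

```bash
sed -i 's/,((430,137).*\]$/]/' m.py; sed -n 10,12p m.py; python3 m.py; python3 -m jog '[{"fingers":1,"x":0,"y":-1.8,"z":5,"spin":-2.3},{"fingers":1,"x":0,"y":-3.5,"z":10,"spin":-4.6},{"fingers":1,"x":0,"y":-5.3,"z":14.8,"spin":-6.8},{"fingers":1,"x":0,"y":-5.3,"z":14.8,"spin":-6.8},{"fingers":1,"x":0,"y":-5.3,"z":14.8,"spin":-6.8}]' 30
```

```text
pts=[((102,130),(-.14,.045,.012)),((116,285),(-.14,-.045,.012)),((683,218),(.18,-.045,.012)),
((112,165),(-.13,.0145,.0555)),((118,213),(-.13,-.0145,.0555))]
roofl=[((450,63),(-.06,.035)),((681,37),(.06,.035)),((698,170),(.06,-.035)),((467,197),(-.06,-.035))]
shaft [0.4569 0.0871] len 0.13065633649387814 wid 0.02777654504463227
dir deg -91.1005209599222
roof [ 0.61883028 -0.12980028] 0.11974486267053223 0.06973994187427882
trough [ 0.608  -0.0199 -1.4723  0.1104] -84.35568977624098
[[-1.13, -0.6], [-0.38, 0.14], [0.49, 0.16], [0.35, -0.31], [0.34, 0.69], [-0.1, 0.06], [-0.02, -0.11], [0.22, -0.04], [-0.11, 0.0]]
knob in trough 0.11341881979884803 0.00010645705495475853 mouth [np.float64(0.6129423456195106), np.float64(-0.06967912644958404), 0]
[0.45586952 0.0872217  0.2784618 ] [[-0.003  0.02   1.   ]
 [ 0.     1.    -0.02 ]
 [-1.    -0.    -0.003]]
time: 5.75
tool_pos: [0.6027, 0.0313, 0.2776]
tool_rot: [2.916, 1.566, 3.014]
contact_force: [-1.0, 0.2, -6.3]
opening: 0.029
```

```bash
cat > tr.py <<'E'
import sys,numpy as np,g
a=np.radians(-84.36)
def tgt(s,z,l=0): g.go(.608+s*np.cos(a)-l*np.sin(a),-.0199+s*np.sin(a)+l*np.cos(a),z,5.64)
def cur():
    ob=g.robot.observe();d=ob['tool_pos'][:2]-[.608,-.0199];f=ob['contact_force']
    print('s',round(d[0]*np.cos(a)+d[1]*np.sin(a),4),'l',round(-d[0]*np.sin(a)+d[1]*np.cos(a),4),'z',ob['tool_pos'][2].round(4),'Fs',round(f[0]*np.cos(a)+f[1]*np.sin(a),1),'Fl',round(-f[0]*np.sin(a)+f[1]*np.cos(a),1),'Fz',round(f[2],1),'open',round(ob['opening'],4),'t',round(ob['time'],2))
if __name__=='__main__': cur(); len(sys.argv)>1 and tgt(*map(float,sys.argv[1:]))
E
python3 tr.py -.05 .245
```

```text
s -0.0515 l -0.0002 z 0.2776 Fs -0.3 Fl -1.0 Fz -6.3 open 0.029 t 5.75
t 5.75 pos [0.6027 0.0313 0.2776] x-> [-0.005  0.001 -1.   ] jaw 5.61 shift cm [ 3.26 -0.15  0.04] spin -0.03 F [-1.   0.2 -6.3] q [-0.08  0.6   1.46  0.    1.08 -0.17] open 0.029
```

```bash
python3 -m jog '[{"fingers":1,"x":1,"y":0,"z":0,"spin":0},{"fingers":1,"x":2,"y":0,"z":0,"spin":0},{"fingers":1,"x":3,"y":0,"z":0,"spin":0},{"fingers":1,"x":3.3,"y":0,"z":0,"spin":0},{"fingers":1,"x":3.3,"y":0,"z":0,"spin":0}]' 30; python3 tr.py -.05 .2337; python3 - <<'E'
from h import *
p=shot('scene'); c=cv2.cvtColor(p['color'],cv2.COLOR_RGB2BGR)[170:320,240:410]
c=cv2.resize(c,None,fx=4,fy=4,interpolation=cv2.INTER_CUBIC);cv2.imwrite('pics/s3.png',c)
E
```

```text
time: 6.38
tool_pos: [0.6035, 0.0313, 0.2465]
tool_rot: [2.731, 1.57, 2.83]
contact_force: [-0.1, 0.4, -5.2]
opening: 0.0292
s -0.0514 l 0.0005 z 0.2465 Fs -0.4 Fl -0.1 Fz -5.2 open 0.0292 t 6.38
t 6.38 pos [0.6035 0.0313 0.2465] x-> [-0.  0. -1.] jaw 5.65 shift cm [ 1.28 -0.14 -0.05] spin 0.01 F [-0.1  0.4 -5.2] q [-0.07  0.64  1.49  0.    1.01 -0.17] open 0.0292
```

View pics/s3.png

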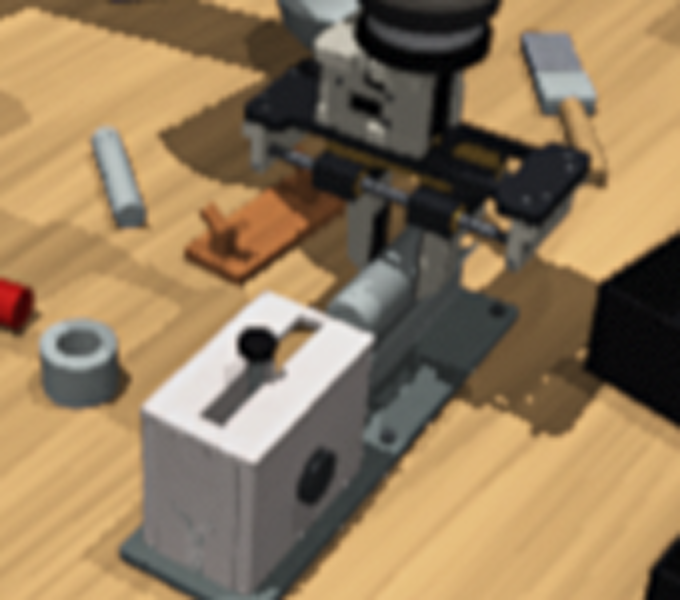

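Picture 5: the shaft is held just above the groove and in line with it, at about (375,290) in the crop. Lowering gently.

```bash
python3 -m jog '[{"fingers":1,"x":0.4,"y":0,"z":0,"spin":0},{"fingers":1,"x":0.7,"y":0,"z":0,"spin":0},{"fingers":1,"x":0.9,"y":0,"z":0,"spin":0},{"fingers":1,"x":1.1,"y":0,"z":0,"spin":0},{"fingers":1,"x":1.1,"y":0,"z":0,"spin":0}]' 30; python3 tr.py -.05 .2337; python3 -m jog '[{"fingers":1,"x":0.1,"y":0,"z":0,"spin":0},{"fingers":1,"x":0.1,"y":0,"z":0,"spin":0},{"fingers":1,"x":0.2,"y":0,"z":0,"spin":0},{"fingers":1,"x":0.2,"y":0,"z":0,"spin":0}]' 30; python3 tr.py -.05 .2337
```

```text
time: 7.05
tool_pos: [0.6035, 0.0312, 0.2355]
tool_rot: [2.806, 1.57, 2.904]
contact_force: [-0.3, -0.1, -4.3]
opening: 0.0294
s -0.0513 l 0.0005 z 0.2355 Fs 0.1 Fl -0.3 Fz -4.3 open 0.0294 t 7.05
t 7.05 pos [0.6035 0.0312 0.2355] x-> [-0.  0. -1.] jaw 5.64 shift cm [ 0.18 -0.13 -0.05] spin 0.0 F [-0.3 -0.1 -4.3] q [-0.08  0.66  1.5   0.    0.99 -0.17] open 0.0294
time: 7.55
tool_pos: [0.6039, 0.0313, 0.2343]
tool_rot: [-0.066, 1.569, 0.033]
contact_force: [1.8, 0.2, -1.7]
opening: 0.0291
s -0.0513 l 0.0009 z 0.2343 Fs 0.0 Fl 1.8 Fz -1.7 open 0.0291 t 7.55
t 7.55 pos [0.6039 0.0313 0.2343] x-> [ 0.002  0.    -1.   ] jaw 5.64 shift cm [ 0.06 -0.13 -0.09] spin -0.0 F [ 1.8  0.2 -1.7] q [-0.08  0.66  1.5   0.    0.98 -0.17] open 0.0291
```

```bash
python3 -m jog '[{"fingers":1,"x":0,"y":0,"z":0.1,"spin":0},{"fingers":1,"x":0.1,"y":0,"z":0.1,"spin":0},{"fingers":1,"x":0.1,"y":0,"z":0.1,"spin":0}]' 30; python3 tr.py -.05 .2337
```

```text
time: 7.92
tool_pos: [0.6048, 0.0314, 0.2336]
tool_rot: [-0.035, 1.569, 0.063]
contact_force: [-0.3, 0.8, 4.3]
opening: 0.0291
s -0.0514 l 0.0018 z 0.2336 Fs -0.8 Fl -0.2 Fz 4.3 open 0.0291 t 7.92
t 7.92 pos [0.6048 0.0314 0.2336] x-> [ 0.002  0.    -1.   ] jaw 5.63 shift cm [-0.01 -0.14 -0.18] spin -0.01 F [-0.3  0.8  4.3] q [-0.07  0.66  1.5   0.    0.98 -0.17] open 0.0291
```

Seated (Fz is +4.3 N and the lateral force is zero). Now I'll release and regrip near the rear end, so the gripper body stays clear of the housing.

```bash
python3 -m jog '[{"fingers":0.45,"x":0,"y":0,"z":0,"spin":0},{"fingers":0.45,"x":0,"y":0,"z":0,"spin":0},{"fingers":0.45,"x":0,"y":0,"z":0,"spin":0},{"fingers":0.45,"x":-0.1,"y":0,"z":0,"spin":0},{"fingers":0.45,"x":-0.1,"y":2,"z":0,"spin":0}]' 10; python3 -m jog '[{"fingers":0.45,"x":0,"y":2.4,"z":0,"spin":0},{"fingers":0.45,"x":0,"y":2.4,"z":0,"spin":0},{"fingers":0.45,"x":0,"y":2.4,"z":0,"spin":0}]' 10;python3 tr.py -.095 .2337 .0016; python3 - <<'E'
from h import *
p=shot('scene'); c=cv2.cvtColor(p['color'],cv2.COLOR_RGB2BGR)[170:320,240:410]
c=cv2.resize(c,None,fx=4,fy=4,interpolation=cv2.INTER_CUBIC);cv2.imwrite('pics/s4.png',c)
E
```

```text
time: 8.55
tool_pos: [0.6027, 0.0509, 0.2338]
tool_rot: [-0.059, 1.57, 0.038]
contact_force: [0.8, 0.5, 0.3]
opening: 0.0502
time: 8.93
tool_pos: [0.6001, 0.0755, 0.2338]
tool_rot: [-0.86, 1.571, -0.761]
contact_force: [0.1, 0.2, -0.4]
opening: 0.0509
s -0.0958 l 0.0015 z 0.2338 Fs -0.2 Fl 0.1 Fz -0.4 open 0.0509 t 8.93
t 8.93 pos [0.6001 0.0755 0.2338] x-> [ 0. -0. -1.] jaw 5.69 shift cm [ 0.01 -0.08  0.01] spin 0.05 F [ 0.1  0.2 -0.4] q [-0.    0.66  1.5  -0.    0.98 -0.1 ] open 0.0509
```

View pics/s4.png

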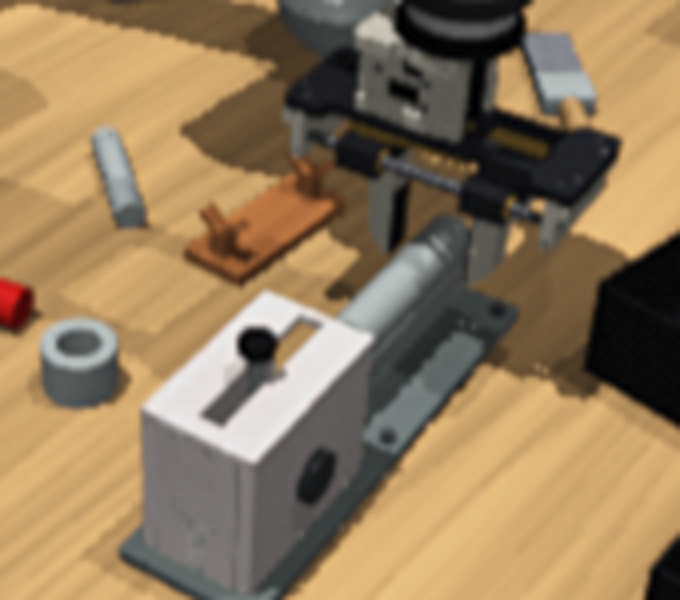

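Picture 6: the shaft lies level in the V from about (345,320) to (450,225), with the fingers around its rear end. Closing lightly.

```bash
python3 -m jog '[{"fingers":1,"x":0,"y":0,"z":0,"spin":0},{"fingers":1,"x":0,"y":0,"z":0,"spin":0},{"fingers":1,"x":0,"y":0,"z":0,"spin":0},{"fingers":1,"x":0,"y":0,"z":0,"spin":0},{"fingers":1,"x":0,"y":0,"z":0,"spin":0}]' 7; python3 tr.py; python3 -m jog '[{"fingers":1,"x":0,"y":-0.2,"z":0,"spin":0},{"fingers":1,"x":0,"y":-0.4,"z":0,"spin":0},{"fingers":1,"x":0,"y":-0.7,"z":0,"spin":0},{"fingers":1,"x":0,"y":-1,"z":0,"spin":0}]' 7; python3 tr.py
```

```text
time: 9.6
tool_pos: [0.6005, 0.0749, 0.2338]
tool_rot: [-0.382, 1.57, -0.284]
contact_force: [3.0, -2.1, -1.3]
opening: 0.0297
s -0.0951 l 0.0018 z 0.2338 Fs 2.4 Fl 2.8 Fz -1.3 open 0.0297 t 9.6
time: 10.1
tool_pos: [0.6012, 0.0657, 0.234]
tool_rot: [0.964, 1.569, 1.063]
contact_force: [3.1, 4.8, 0.4]
opening: 0.0297
s -0.0859 l 0.0017 z 0.234 Fs -4.5 Fl 3.5 Fz 0.4 open 0.0297 t 10.1
```

```bash
python3 -m jog '[{"fingers":1,"x":0,"y":-0.7,"z":0.05,"spin":0},{"fingers":1,"x":0,"y":-1.5,"z":0.1,"spin":0},{"fingers":1,"x":0,"y":-2.3,"z":0.1,"spin":0},{"fingers":1,"x":0,"y":-3.1,"z":0.1,"spin":0},{"fingers":1,"x":0,"y":-3.6,"z":0.1,"spin":0}]' 7; python3 tr.py;  python3 - <<'E'
from h import *
p=shot('scene'); c=cv2.cvtColor(p['color'],cv2.COLOR_RGB2BGR)[170:320,240:410]
c=cv2.resize(c,None,fx=4,fy=4,interpolation=cv2.INTER_CUBIC);cv2.imwrite('pics/s5.png',c)
E
```

```text
time: 10.72
tool_pos: [0.6054, 0.0293, 0.2337]
tool_rot: [2.37, 1.569, 2.469]
contact_force: [-0.8, 6.0, 1.9]
opening: 0.0297
s -0.0492 l 0.0023 z 0.2337 Fs -6.1 Fl -0.2 Fz 1.9 open 0.0297 t 10.72
```

View pics/s5.png

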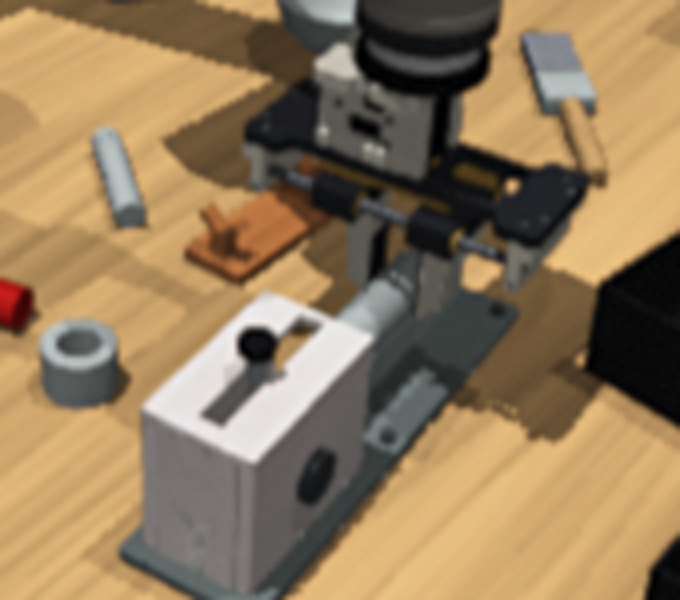

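Picture 7: the shaft has moved along with the fingers, and its rear end is still between the pads at about (410,265). Sliding takes about 6 N.

```bash
python3 -m jog '[{"fingers":1,"x":0,"y":-0.6,"z":0,"spin":0},{"fingers":1,"x":0,"y":-1.2,"z":0,"spin":0},{"fingers":1,"x":0,"y":-1.8,"z":0,"spin":0},{"fingers":1,"x":0,"y":-2.4,"z":0,"spin":0},{"fingers":1,"x":0,"y":-2.8,"z":0,"spin":0}]' 7; python3 tr.py;  python3 -m jog '[{"fingers":1,"x":0,"y":-0.1,"z":0,"spin":0},{"fingers":1,"x":0,"y":-0.3,"z":0,"spin":0},{"fingers":1,"x":0,"y":-0.5,"z":0,"spin":0}]' 7; python3 tr.py;
```

```text
time: 11.4
tool_pos: [0.6082, 0.0018, 0.2338]
tool_rot: [2.307, 1.569, 2.406]
contact_force: [0.4, 6.0, 1.4]
opening: 0.0299
s -0.0216 l 0.0023 z 0.2338 Fs -5.9 Fl 1.0 Fz 1.4 open 0.0299 t 11.4
time: 11.78
tool_pos: [0.6086, -0.003, 0.2338]
tool_rot: [2.323, 1.569, 2.422]
contact_force: [-1.2, 6.2, 2.1]
opening: 0.0294
s -0.0168 l 0.0023 z 0.2338 Fs -6.3 Fl -0.6 Fz 2.1 open 0.0294 t 11.78
```

```bash
for i in 1 ; do python3 -m jog '[{"fingers":1,"x":0,"y":-0.15,"z":0,"spin":0},{"fingers":1,"x":0,"y":-0.3,"z":0,"spin":0},{"fingers":1,"x":0,"y":-0.45,"z":0,"spin":0},{"fingers":1,"x":0,"y":-0.6,"z":0,"spin":0}]' 7 >/dev/null; python3 tr.py; done; python3 -m jog '[{"fingers":1,"x":0,"y":-0.1,"z":0,"spin":0},{"fingers":1,"x":0,"y":-0.2,"z":0,"spin":0},{"fingers":1,"x":0,"y":-0.3,"z":0,"spin":0}]' 7 >/dev/null; python3 tr.py
```

```text
s -0.0108 l 0.0023 z 0.2337 Fs -4.8 Fl -0.5 Fz 1.5 open 0.0298 t 12.28
s -0.0078 l 0.0023 z 0.2337 Fs -6.2 Fl 0.2 Fz 2.5 open 0.0298 t 12.65
```

```bash
python3 -m jog '[{"fingers":1,"x":0,"y":-0.1,"z":0,"spin":0},{"fingers":1,"x":0,"y":-0.2,"z":0,"spin":0}]' 7 >/dev/null; python3 tr.py;  python3 -m jog '[{"fingers":1,"x":0,"y":-0.1,"z":0,"spin":0},{"fingers":1,"x":0,"y":-0.2,"z":0,"spin":0}]' 7 >/dev/null; python3 tr.py; python3 -m jog '[{"fingers":1,"x":0,"y":-0.1,"z":0,"spin":0},{"fingers":1,"x":0,"y":-0.2,"z":0,"spin":0}]' 7 >/dev/null; python3 tr.py
```

```text
s -0.0058 l 0.0023 z 0.2338 Fs -6.4 Fl 0.4 Fz 2.9 open 0.0298 t 12.9
s -0.0039 l 0.0023 z 0.2337 Fs -6.0 Fl 0.7 Fz 3.6 open 0.0298 t 13.15
s -0.0019 l 0.0023 z 0.2337 Fs -6.0 Fl -1.0 Fz 3.2 open 0.0295 t 13.4
```

```bash
python3 - <<'E'
from h import *
p=shot('top'); c=cv2.cvtColor(p['color'],cv2.COLOR_RGB2BGR)[130:200,235:375]
a=cv2.resize(c,(700,350),interpolation=cv2.INTER_CUBIC)
p=shot('scene'); c=cv2.cvtColor(p['color'],cv2.COLOR_RGB2BGR)[215:275,300:400]
b=cv2.resize(c,(400,240),interpolation=cv2.INTER_CUBIC);b=cv2.copyMakeBorder(b,0,0,0,300,0)
cv2.imwrite('pics/s6.png',np.vstack([a,b]))
E
```

```text
(no output)
```

View pics/s6.png

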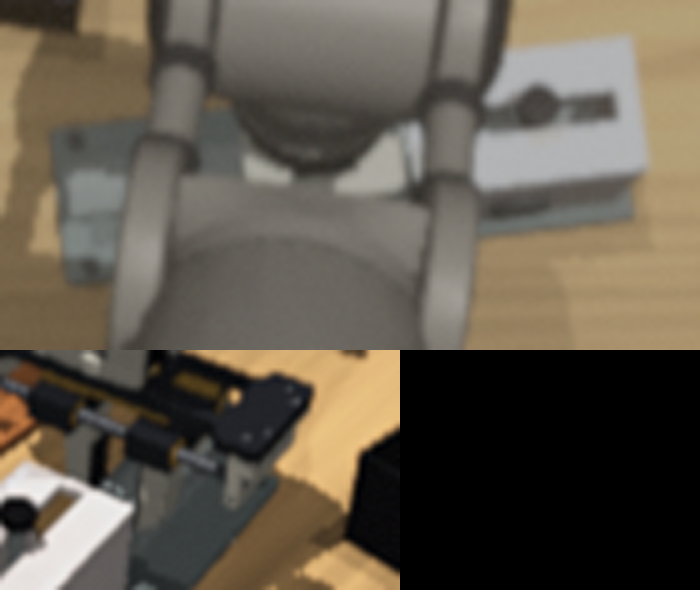

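Picture 8: the knob is at about (342.6,151), unchanged, and the rear of the shaft is hidden. A slightly firmer grip on the next steps will tell sliding from slipping.

```bash
python3 -m jog '[{"fingers":1,"x":0,"y":0,"z":0,"spin":0},{"fingers":1,"x":0,"y":-0.1,"z":0,"spin":0}]' 9 >/dev/null; python3 tr.py;  python3 -m jog '[{"fingers":1,"x":0,"y":-0.1,"z":0,"spin":0},{"fingers":1,"x":0,"y":-0.1,"z":0,"spin":0}]' 9 >/dev/null; python3 tr.py; python3 -m jog '[{"fingers":1,"x":0,"y":-0.1,"z":0,"spin":0},{"fingers":1,"x":0,"y":-0.1,"z":0,"spin":0}]' 9 >/dev/null; python3 tr.py
```

```text
s -0.0009 l 0.0023 z 0.2337 Fs -6.3 Fl -0.3 Fz 3.7 open 0.0296 t 13.75
s -0.0005 l 0.0023 z 0.2337 Fs -8.9 Fl 1.0 Fz 3.0 open 0.0297 t 14.0
s -0.0 l 0.0023 z 0.2337 Fs -11.7 Fl 0.8 Fz 1.2 open 0.0295 t 14.25
```

Contact felt: at 1 mm commanded steps the tool advances only about 0.45 mm, and force rises from 6.3 to 8.9 to 11.7 N. About 5.5 N of that is on the stop. Letting go.

```bash
python3 -m jog '[{"fingers":0.45,"x":0,"y":0,"z":0,"spin":0},{"fingers":0.45,"x":0,"y":0,"z":0,"spin":0},{"fingers":0.45,"x":0,"y":0,"z":0,"spin":0},{"fingers":0.45,"x":-1,"y":0,"z":0,"spin":0},{"fingers":0.45,"x":-4,"y":0,"z":0,"spin":0}]' 9 >/dev/null; python3 tr.py;  python3 -m jog '[{"fingers":0.3,"x":-6,"y":3,"z":-3,"spin":0},{"fingers":0.3,"x":-10,"y":6,"z":-7,"spin":0},{"fingers":0.3,"x":-10,"y":12,"z":-11,"spin":0},{"fingers":0.3,"x":-10,"y":18,"z":-15,"spin":0},{"fingers":0.3,"x":-10,"y":24,"z":-19,"spin":0}]'; python3 - <<'E'
from h import *
p=shot('top'); c=cv2.cvtColor(p['color'],cv2.COLOR_RGB2BGR)[130:230,235:375]
a=cv2.resize(c,(700,500),interpolation=cv2.INTER_CUBIC)
cv2.imwrite('pics/s7.png',a)
E
```

```text
s 0.0018 l 0.0021 z 0.2732 Fs 0.5 Fl 0.9 Fz 0.8 open 0.0502 t 14.88
time: 15.5
tool_pos: [0.4206, 0.1706, 0.3747]
tool_rot: [0.167, 1.568, 0.264]
contact_force: [0.7, 1.1, -0.8]
opening: 0.0642
```

View pics/s7.png

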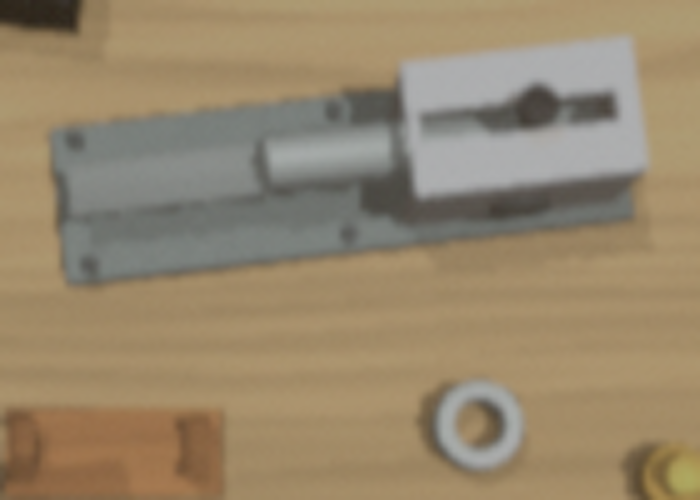

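Picture 9: the shaft is seated in the groove with its rear end at crop (265,162). It shows through the slot right up to the knob at (538,105), and the bystanders have not moved. I'll check the numbers.

```bash
python3 - <<'E'
from h import *
p=shot('top'); a=np.radians(-84.36)
s=lambda q:(q[0]-.608)*np.cos(a)+(q[1]+.0199)*np.sin(a)
for u in (263,267): print('rear s',s(px2w(p,(235+u/5-.4,130+162/5-.4),.0646)))
print('knob s',s(px2w(p,(235+538/5-.4,130+105/5-.4),.137)))
g=lambda f:cv2.cvtColor(f,cv2.COLOR_BGR2GRAY)
o=cv2.imread('pics/top1.png');n=cv2.cvtColor(p['color'],cv2.COLOR_RGB2BGR)
A=g(o)[140:162,318:362].astype('float32');B=g(n)[140:162,318:362].astype('float32')
# knob-only shift by template matching at sub-pixel (x8)
U=lambda m:cv2.resize(m,None,fx=8,fy=8,interpolation=cv2.INTER_CUBIC)
t=U(o)[145*8:157*8,336*8:348*8];r=cv2.matchTemplate(U(n)[141*8:161*8,328*8:356*8],t,cv2.TM_CCOEFF_NORMED);_,m,_,l=cv2.minMaxLoc(r);print('knob shift px',(l[0]-64)/8,(l[1]-32)/8,m)
E
```

```text
rear s -0.02383526412389647
rear s -0.02171716044728467
knob s 0.11387405967533326
knob shift px 0.0 0.0 0.9985194802284241
```

```bash
python3 -c "
from cell import robot
print(robot.hand_in(), robot.observe()['time'])"
```

```text
the job is handed in; nothing more can be done
the job is handed in; nothing more can be done
```

The roller shaft is in the trough with its end against the stop, and I handed the job in at about 16 s of robot time. I lifted it off the wooden rest, laid it in the V and released it. Then I regripped it near its rear end with 7 to 9 N and pushed it in.

- **Contact with the stop:** sliding took a steady 6 N or so. In the last steps the force rose to 8.9 and then 11.7 N while the tool moved only about half as far as commanded. That puts about 5.5 N on the stop, against the 16 N at which it slips.
- **Position:** in the last picture the rear end lies 22 to 24 mm behind the trough origin. The front end is therefore at about 107 mm, which agrees with the stop face worked out from the knob (106 to 107 mm).
- **Stop setting:** the knob shows no shift against the first picture.
- **Other objects:** the rest and bush look untouched, as does the weight where it shows, and the arm is well clear of everything. That last picture covered only the area around the trough; the tin, jar, bowl, brush and scraper were not compared again.
- **Disagreement:** the groove lay about 2 mm further to the side than the camera estimate. I corrected that by feel when setting the shaft down.

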